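Transfer the sample row to the storage rack in reverse order

TASK

Move all four sample containers from the steel intake rack into the white storage rack, reversing the row: the container nearest the intake rack's upright end plate goes into the pocket farthest from the storage rack's end plate, the next one into the next pocket, and so on, until the one farthest from the intake end plate stands beside the storage end plate. Keep the containers upright, set each down gently on the floor of its pocket without dropping it, and let go.

Things in the scene. Friction and masses are not known exactly. Their poses are not given: they have to be found in the camera images.
- intake: Full rack, fixed: flat steel plate 228 x 64 mm, 6 mm thick, with an upright end plate (62 mm high, 64 wide, 12 thick) centred at x = +120 mm. Origin: centre of the flat plate's underside, on the table; x along the row towards the end plate, z up. Places at x = -84, -28, +28, +84 mm, y = 0, each with a black rubber pad, pad tops 10 mm above the table.
- storage: Empty rack, fixed: white plastic tray 228 x 64 mm, four open pockets in a row, each 52 (along x) x 56 mm inside; upright end plate (62 mm high, 64 wide, 12 thick) centred at x = +120 mm. Origin: centre of the tray's underside, on the table; x along the row towards the end plate, z up. Pocket centres x = -84, -28, +28, +84 mm, y = 0; floor 6 mm, tops of the 4 mm walls 22 mm above the table.
- jar: squat round screw-top jar, white plastic body 39 mm in diameter, grey lid 40 mm in diameter as wide as the body, 60 mm tall (the lid is the top 18 mm). Grip the lid. Loose, 30 to 100 g, standing upright on a pad of the intake rack. Origin: centre of its underside; z up along its axis.
- bottle: round bottle, white plastic body 36 mm in diameter up to 46 mm, sloping shoulder, then a narrow grey screw cap 22 mm in diameter from 60 to 82 mm; 82 mm tall. Grip the cap. Loose, 30 to 100 g, standing upright on a pad of the intake rack. Origin: centre of its underside; z up along its axis.
- carton: small upright brown cardboard carton, square, 36 x 36 mm and 74 mm tall, with a pale paper strip over its top; its sides are parallel to the intake rack's at the start. Loose, 30 to 100 g, standing upright on a pad of the intake rack. Origin: centre of its underside; z up along its axis.
- tube: slender sample tube, white plastic 24 mm in diameter with a foot 31 mm in diameter, grey screw cap 27 mm in diameter from 62 to 82 mm; 82 mm tall. Grip the cap. Loose, 30 to 100 g, standing upright on a pad of the intake rack. Origin: centre of its underside; z up along its axis.
- pad_jar: Black rubber pad, a fixed disc 50 mm in diameter and 4 mm thick on the intake rack, the one on which the jar stands at the start (all four pads look alike): it shows the jar's place in the original row. Origin: centre of its underside, 6 mm above the table.
- pad_bottle: Black rubber pad, a fixed disc 50 mm in diameter and 4 mm thick on the intake rack, the one on which the bottle stands at the start (all four pads look alike): it shows the bottle's place in the original row. Origin: centre of its underside, 6 mm above the table.
- pad_carton: Black rubber pad, a fixed disc 50 mm in diameter and 4 mm thick on the intake rack, the one on which the carton stands at the start (all four pads look alike): it shows the carton's place in the original row. Origin: centre of its underside, 6 mm above the table.
- pad_tube: Black rubber pad, a fixed disc 50 mm in diameter and 4 mm thick on the intake rack, the one on which the tube stands at the start (all four pads look alike): it shows the tube's place in the original row. Origin: centre of its underside, 6 mm above the table.
Not all that is in view belongs to the job. What is shaped like the intake but blue or turquoise is not meant. What is shaped like the tube but yellow is not meant.

How it is judged:
By the outcome, as a careful person would: the job done as asked, in the order asked, and still so for the second after the job is handed in, with the robot touching nothing.
It also fails if it takes over 112 s, if anything falls off the work surface, if the arm or the gripper's body presses on something with over 40 N, if the wrist force passes 120 N, or if a joint passes its speed limit or range.

ROBOT

A 6-joint arm with a two-finger parallel gripper is mounted at the origin on the work surface. World frame = base frame: x ahead of the robot, y to its left, z up, the work surface at z = 0. Lengths are in m, angles in rad, forces in N, time in s.
With the tool pointing down it reaches from about 0.35 to 0.85 m from the base axis. Payload 8.1 kg.
Tool frame: the origin (TCP) lies at the very end of the fingers, on their centre line; the grasp point (between the pads) lies 19 mm behind it; z points along the fingers, y is the line along which they close (so a half turn about z gives the same grasp; the last joint's range is limited). The gripper opens to 93 mm and grips with 3 to 60 N. Pads are 15 mm wide; open, the fingers measure 128 mm over their backs; the gripper's body (75 mm by 188 mm) begins 65 mm behind the grasp point.
Start: joints at [-1.208, 0.13, 1.488, -0, 1.523, -0.085], TCP at [0.26, -0.541, 0.181] pointing down, gripper open.
Joint ranges: [-2.96, 2.96], [-0.89, 2.26], [0.02, 2.5], [-1.34, 4.48], [0, 2.73], [-2.66, 2.66]. Speed limits (rad/s): [2.39, 2.39, 2.79, 3.14, 3.14, 3.14].

INTERFACE

Orientations are given as a rotation vector (axis times angle).
In Python, from plant import monitor, eyes, ticket gives the robot as it stands.
- The arm moves only by the tool arm_command, never from a script. Its argument "deltas" is a list that holds one entry, the list of rows, each a list of 6 numbers: the shift along the world's x, y, z in cm, then the turn, a rotation vector about the world's x, y, z in degrees. In form: [[[tx, ty, tz, rx, ry, rz], ...]]. A call has 1 to 12 rows; each row shifts and turns the commanded pose from where the row before left it; what a row does not reach is not made up. A row lasts 1/12 s, in which the tool goes at most 41.7 mm and 7.16 degrees, less where a joint would pass 70% of its speed; a pose out of reach is approached as far as the arm can. A call is refused whole if a number of a shift passes 4.17 or a number of a turn 7.16, either way. A call with a gripper value outside its range is refused whole. "gripper" is the opening, from -1 (shut) to 1 (fully open), set as the call begins (left out, the last holds). The fingers move at their own pace and stop on an object; "squeeze" is the grip in N (left out, the last holds). Time passes only in rows, so rows that do not move let the fingers close. It gives the time, the measured TCP pose, the force, the opening and the grip force at its end, in the units of the state.
- monitor.read_state(): the state, without advancing time (a new reading comes with each control period).
- eyes.read_camera(name): name is "scene" or "top" or "wrist"; returns the picture (480x640x3 uint8, blue, green, red); there is no depth.
- eyes.camera_model(name): a dict with "fx", "fy", "cx", "cy" (pixels), "rvec" (rotation vector, rad) and "tvec" (3), from world to camera coordinates, as OpenCV has them. Camera axes: x right, y down, z forward; pixel columns grow to the right and rows downward; lengths in m; the calibration is good to about 2 mm. The wrist camera is an equidistant fisheye: a pixel r from the principal point sees the ray r / f radians off the axis. A picture is of the moment at which its call begins: read the wrist's pose just before it. camera_model takes no time and is no camera call; for the wrist camera it gives the pose at the moment of the call.
- ticket.close_job(): hands the job in; it is judged then, once.
The state is a dict: "t": time; "q": joint angles; "dq": joint speeds; "joint_torque": joint torques, N m; "tool_pos": TCP position; "orientation": TCP orientation; "force": force on the tool from outside, world axes, zero at the start; "wrist_torque": the same for the moment, N m; "opening": finger opening in m; "gripper_force": force on a finger pad.
Only numpy, scipy, OpenCV 4.12 (cv2) and the standard library are available. Lean on these libraries where they do the work, as an engineer would, in place of code of your own. Each camera call takes 0.05 s, during which the arm holds its last target. There are 200 camera calls.

## Working session

There is one attempt and no reset: what is moved stays moved. The work goes in short steps, Python scripts to look and compute and a tool call to move; the robot and the scene stay as the last step left them, time stands still between calls to the robot, and variables do not carry over. Pictures are saved under pics/ and viewed, at most 14 in all, crops included, and the job is handed in when it is done.

Besides the shell and the picture viewer there is one more tool, called after "Request:" as name(argument=value, ...), one argument or row to a line, values as JSON. arm_command: Moves the arm, as the interface text tells. Its arguments: {"type":"object","properties":{"deltas":{"type":"array"},"gripper":{"type":"number"},"squeeze":{"type":"number"}},"required":["deltas"]}

```bash
mkdir -p pics; ls; python3 - <<'E'
from plant import monitor, eyes
import cv2
s=monitor.read_state(); print(s)
for n in("top","scene"):
    cv2.imwrite(f"pics/{n}0.png",eyes.read_camera(n)); print(eyes.camera_model(n))
E
```

```text
pics
{'t': 0.0, 'q': array([-1.20840808e+00,  1.31128073e-01,  1.48926118e+00, -3.51635889e-06,
        1.52301214e+00, -8.54025895e-02]), 'dq': array([-0.00142562, -0.0010613 , -0.00157206, -0.00034491,  0.00179368,
        0.00032417]), 'joint_torque': array([-8.11244190e-04, -5.59836316e+01, -4.91762710e+01,  7.68761127e-02,
        3.57224804e-02, -1.96132783e-04]), 'tool_pos': array([ 0.25957717, -0.54024063,  0.17991723]), 'orientation': array([-3.06143203e+00, -6.97128813e-01,  3.97460887e-04]), 'force': array([0.45133815, 0.16833214, 0.88100377]), 'wrist_torque': array([-0.01069555,  0.01053338, -0.07680267]), 'gripper_force': 0.0, 'opening': 0.09286518255329161}
{'fx': 462.0928371571017, 'fy': 462.0928371571017, 'cx': 321.31096789215, 'cy': 238.41339686358145, 'rvec': array([ 2.14552412, -2.14225365,  0.13439709]), 'tvec': array([0.07296091, 0.47954056, 0.86875885])}
{'fx': 518.5987395362298, 'fy': 518.5987395362298, 'cx': 317.4201496106577, 'cy': 246.57878612096644, 'rvec': array([ 1.25747601,  2.19903875, -0.99689924]), 'tvec': array([ 0.19651422, -0.23673269,  1.36541729])}
```

View pics/top0.png

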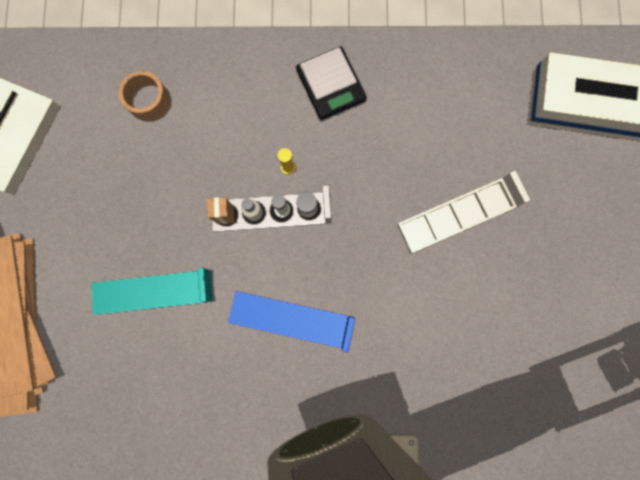

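View pics/scene0.png

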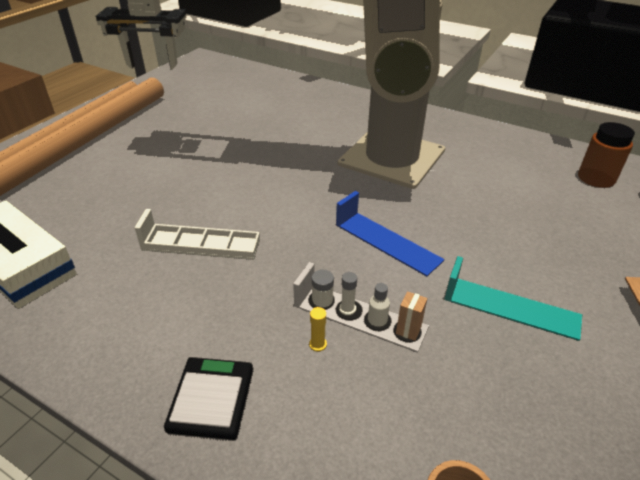

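The top view shows the intake rack at about (213-330, 187-231), with its end plate on the right. From the end plate the row is jar (307,206), tube (281,208), bottle (252,210), carton (219,209). The storage rack is at (400-528, 172-252), with its end plate at upper right. I'll enlarge both.

```bash
python3 - <<'E'
import cv2,numpy as np
a=cv2.imread("pics/top0.png")
f=lambda x,y,w,h:cv2.resize(a[y:y+h,x:x+w],None,fx=5,fy=5,interpolation=cv2.INTER_CUBIC)
A=f(198,180,140,56);B=f(394,168,140,90)[:, :]
A=cv2.resize(A,None,fx=1,fy=1)
cv2.imwrite("pics/c0.png",np.vstack([A[:,:],B[:310*1+0]]) if 0 else np.vstack([A,B])[:,:])
print(np.vstack([A,B]).shape)
E
python3 - <<'E'
import cv2
a=cv2.imread("pics/c0.png");cv2.imwrite("pics/cA.png",a[:280]);cv2.imwrite("pics/cB.png",a[280:])
E
```

```text
(730, 700, 3)
```

View pics/cA.png

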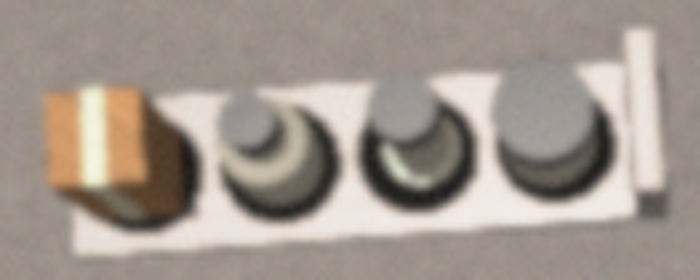

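View pics/cB.png

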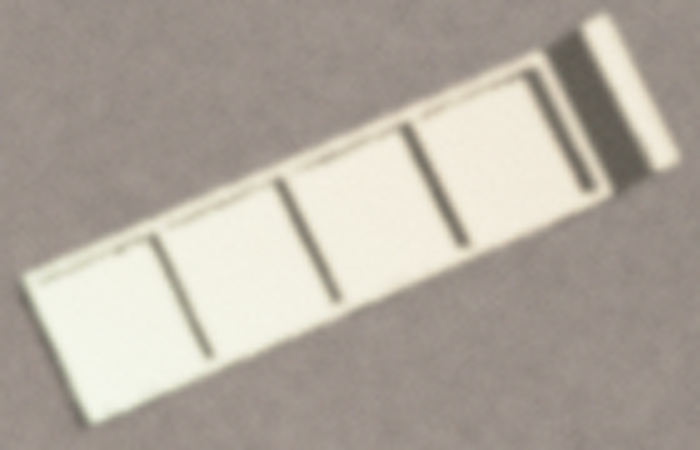

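```bash
cat > h.py <<'E'
import numpy as np,cv2
from scipy.optimize import least_squares
from scipy.spatial.transform import Rotation as R
def proj(cm,P):
    K=np.array([[cm['fx'],0,cm['cx']],[0,cm['fy'],cm['cy']],[0,0,1.]])
    return cv2.projectPoints(np.asarray(P,float).reshape(-1,1,3),cm['rvec'],cm['tvec'],K,None)[0][:,0]
def fisheye(cm,P):
    p=R.from_rotvec(cm['rvec']).apply(P)+cm['tvec']; r=np.hypot(p[:,0],p[:,1]); th=np.arctan2(r,p[:,2])
    return np.c_[cm['cx']+cm['fx']*th*p[:,0]/r, cm['cy']+cm['fy']*th*p[:,1]/r]
def place(x,L):
    L=np.asarray(L,float)/1000; c,s=np.cos(x[2]),np.sin(x[2])
    return np.c_[x[0]+c*L[:,0]-s*L[:,1],x[1]+s*L[:,0]+c*L[:,1],L[:,2]]
def fit(cm,L,uv,x0,pj=proj):
    r=least_squares(lambda x:(pj(cm,place(x,L))-uv).ravel(),x0,loss='soft_l1')
    return r.x,(pj(cm,place(r.x,L))-uv)
E
python3 - <<'E'
from h import *
from plant import eyes
cm=eyes.camera_model("top")
px=lambda p,o:(np.array(p,float)+.5)/5-.5+o
A=[(74,255),(635,217),(622,64),(626,28),(652,30),(664,190),(638,192),(544,108),(404,107),(250,122),(96,138)]
LA=[(-114,-32,6),(114,-32,6),(114,32,6),(114,32,62),(126,32,62),(126,-32,62),(114,-32,62),(84,0,70),(28,0,92),(-28,0,92),(-84,0,84)]
B=[(22,275),(92,425),(540,52),(610,195),(583,20),(605,12),(680,158),(655,170)]
LB=[(-114,32,22),(-114,-32,22),(114,32,22),(114,-32,22),(114,32,62),(126,32,62),(126,-32,62),(114,-32,62)]
for n,P,L,o in(("int",A,LA,(198,180)),("sto",B,LB,(394,168))):
    best=min((fit(cm,L,px(P,o),(.5,0,y)) for y in(-3,-1.5,0,1.5)),key=lambda r:abs(r[1]).sum())
    x,e=best; print(n,x,np.degrees(x[2])); print(e.round(1).tolist())
    print(place(x,[(a,0,0) for a in(84,28,-28,-84)]).round(4).tolist())
E
```

```text
int [ 0.53822146  0.18323107 -1.49763016] -85.80788753016532
[[-0.0, 0.5], [0.1, 0.0], [0.5, -0.2], [-0.6, 0.1], [0.4, -0.7], [0.5, -0.0], [-0.6, 0.0], [1.2, 0.6], [-1.6, 0.4], [-1.0, -0.4], [0.6, -0.5]]
[[0.5444, 0.0995, 0.0], [0.5403, 0.1553, 0.0], [0.5362, 0.2112, 0.0], [0.5321, 0.267, 0.0]]
sto [ 0.5289971  -0.19555977 -1.15575777] -66.22004229488991
[[0.1, 0.2], [-0.2, -0.4], [-0.2, -0.3], [0.4, -0.3], [-1.0, 0.5], [0.2, -0.4], [0.6, 0.3], [-0.1, 0.4]]
[[0.5629, -0.2724, 0.0], [0.5403, -0.2212, 0.0], [0.5177, -0.1699, 0.0], [0.4951, -0.1187, 0.0]]
```

Request:
arm_command(
  deltas=[
    [[1.17,2.9,0.3,0,0,2.85],[1.17,2.9,0.3,0,0,2.85],[1.17,2.9,0.3,0,0,2.85],[1.17,2.9,0.3,0,0,2.85],[1.17,2.9,0.3,0,0,2.85],[1.17,2.9,0.3,0,0,2.85],[1.17,2.9,0.3,0,0,2.85],[1.17,2.9,0.3,0,0,2.85],[1.17,2.9,0.3,0,0,2.85],[1.17,2.9,0.3,0,0,2.85],[1.17,2.9,0.3,0,0,2.85],[1.17,2.9,0.3,0,0,2.85]],
  ],
  gripper=0.3,
)

```text
t: 1.1
tool_pos: [0.4002, -0.1912, 0.2168]
orientation: [-2.72, -1.57, 0.0]
force: [1.6, -0.2, 0.5]
opening: 0.0606
gripper_force: 0.0
```

Request:
arm_command(
  deltas=[
    [[1.17,2.9,0.3,0,0,2.85],[1.17,2.9,0.3,0,0,2.85],[1.17,2.9,0.3,0,0,2.85],[1.17,2.9,0.3,0,0,2.85],[1.17,2.9,0.3,0,0,2.85],[1.17,2.9,0.3,0,0,2.85],[1.17,2.9,0.3,0,0,2.85],[1.17,2.9,0.3,0,0,2.85],[1.17,2.9,0.3,0,0,2.85],[1.17,2.9,0.3,0,0,2.85],[1.17,2.9,0.3,0,0,2.85],[1.17,2.9,0.3,0,0,2.85]],
  ],
)

```text
t: 2.1
tool_pos: [0.5407, 0.1568, 0.2526]
orientation: [-2.138, -2.301, 0.001]
force: [-1.0, -0.7, 0.6]
opening: 0.0605
gripper_force: 0.0
```

```bash
cat >> h.py <<'E'
def yaw(s):
    y=R.from_rotvec(s['orientation']).as_matrix()[:,1]; return (np.degrees(np.arctan2(y[1],y[0]))+90)%180-90
def tilt(s):
    return R.from_rotvec(s['orientation']).as_matrix()[:,2].round(4)
E
python3 - <<'E'
from h import *
from plant import eyes,monitor
import pickle
s=monitor.read_state();cm=eyes.camera_model("wrist");im=eyes.read_camera("wrist")
cv2.imwrite("pics/w1.png",im);pickle.dump(cm,open("cm1.pkl","wb"))
print(s['t'],s['tool_pos'],yaw(s),tilt(s),s['q'],s['opening'],cm)
x=(0.53822,0.18323,-1.49763)
print(fisheye(cm,place(x,[(84,0,70),(28,0,92),(-28,0,92),(-84,0,84),(120,0,62),(-114,-32,6),(-114,32,6)])).round(1).tolist())
E
```

```text
2.1 [0.54066138 0.15677827 0.25256416] 4.20893733991177 [-7.e-04 -2.e-04 -1.e+00] [ 1.91174549e-01  1.20242024e-02  1.48285840e+00 -2.46409982e-05
  1.64746819e+00  1.17712814e-01] 0.0605496372646555 {'fx': 371.64829954431775, 'fy': 371.64829954431775, 'cx': 321.5852005694793, 'cy': 242.96861969506054, 'rvec': array([-2.86071984, -0.10362978, -0.01469825]), 'tvec': array([-0.55117914,  0.06137347,  0.49157168])}
[[320.6, 264.1], [320.5, 218.4], [320.4, 162.3], [320.4, 106.0], [320.7, 291.2], [293.7, 87.5], [347.5, 87.4]]
```

View pics/w1.png

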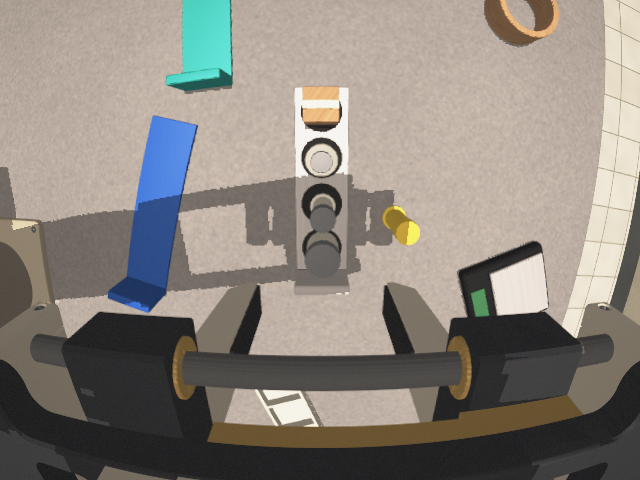

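The wrist view agrees with the fit to within about 3 px: jar lid (322,261), tube cap (322,218), bottle cap (321,161), carton top (321,104). I'll refine on one enlarged crop.

```bash
python3 - <<'E'
import cv2
a=cv2.imread("pics/w1.png")[80:300,280:362]
cv2.imwrite("pics/w1c.png",cv2.resize(cv2.rotate(a,cv2.ROTATE_90_CLOCKWISE),None,fx=3.6,fy=3.6,interpolation=cv2.INTER_CUBIC))
E
```

```text
(no output)
```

View pics/w1c.png

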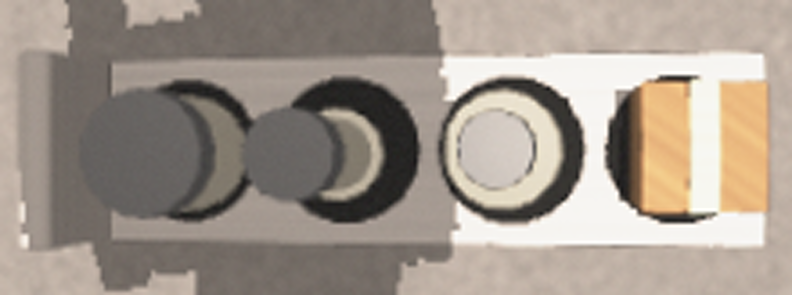

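```bash
python3 - <<'E'
from h import *
import pickle
cm=pickle.load(open("cm1.pkl","rb"))
def px(P):
    P=(np.array(P,float)+.5)/3.6-.5
    return np.c_[280+P[:,1],80+219-P[:,0]]
L=[(114,-32,62),(114,32,62),(126,-32,62),(126,32,62),(-114,32,6),(-114,-32,6),(-28,0,10),(114,-32,6),(114,32,6)]
uv=px([(52,52),(52,250),(20,52),(20,250),(765,245),(765,55),(512,150),(112,62),(112,241)])
# image right = +world x ; local +y = world +x
x,e=fit(cm,L,uv,(.538,.183,-1.5),fisheye); print(x,np.degrees(x[2]),e.round(1).tolist())
def back(uv,z,pj=fisheye):
    return least_squares(lambda p:(pj(cm,np.array([[p[0],p[1],z]]))-uv).ravel(),(.54,.18)).x
x1=np.array((0.53822,0.18323,-1.49763))
for n,p,z in(("jar",(141,152),.070),("tube",(288,154),.092),("bottle",(497,149),.092),("carton",(708,147),.084)):
    w=back(px([p]),z); 
    for X in(x,x1):
        d=w-X[:2];c,s=np.cos(X[2]),np.sin(X[2]); print(n,w.round(4),"local",(np.array([c*d[0]+s*d[1],-s*d[0]+c*d[1]])*1000).round(1))
E
```

```text
[ 0.53904047  0.18496605 -1.49669141] -85.75410076940473 [[-0.4, 0.1], [0.4, 0.1], [-0.1, 0.8], [0.2, 0.7], [0.5, -0.8], [-0.6, -0.7], [0.1, -0.4], [-0.1, 0.2], [-0.1, 0.1]]
jar [0.5454 0.104 ] local [81.2  0.3]
jar [0.5454 0.104 ] local [79.5  1.3]
tube [0.5422 0.1544] local [30.7  0.9]
tube [0.5422 0.1544] local [29.   1.9]
bottle [0.5367 0.2122] local [-27.3  -0.3]
bottle [0.5367 0.2122] local [-29.    0.6]
carton [0.5319 0.2703] local [-85.6  -0.8]
carton [0.5319 0.2703] local [-87.3   0.1]
```

Request:
arm_command(
  deltas=[
    [[0.15,-1.8,-3,0,0,0],[0.15,-1.8,-3,0,0,0],[0.15,-1.8,-3,0,0,0],[0,0,-2.5,0,0,0],[0,0,-2.5,0,0,0],[0,0,-2.5,0,0,0],[0,0,-2.5,0,0,0],[0,0,-1,0,0,0],[0,0,-0.7,0,0,0],[0,0,-0.3,0,0,0],[0,0,0,0,0,0],[0,0,0,0,0,0]],
  ],
  squeeze=12,
)

```text
t: 3.15
tool_pos: [0.5462, 0.1013, 0.0444]
orientation: [2.14, 2.298, 0.002]
force: [0.4, 0.3, -0.2]
opening: 0.0606
gripper_force: 0.0
```

Request:
arm_command(
  deltas=[
    [[-0.1,0.12,-0.2,0,0,0],[0,0,0,0,0,0],[0,0,0,0,0,0],[0,0,0,0,0,0],[0,0,0,0,0,0],[0,0,0,0,0,0],[0,0,0,0,0,0],[0,0,0,0,0,0]],
  ],
  gripper=-0.5,
)

```text
t: 3.82
tool_pos: [0.5441, 0.1023, 0.0409]
orientation: [-2.141, -2.299, 0.0]
force: [-0.3, -0.3, -0.5]
opening: 0.0235
gripper_force: 0.0
```

```bash
python3 - <<'E'
from h import *
from plant import eyes,monitor
a=eyes.read_camera("wrist");b=eyes.read_camera("scene")
s=monitor.read_state();print(s['tool_pos'],s['opening'],s['gripper_force'],s['force'])
cv2.imwrite("pics/g1.png",np.hstack([a[100:400,180:480],cv2.resize(b[190:350,250:450],(375,300))]))
E
```

```text
[0.54408417 0.10235048 0.04092183] 0.023345620506802944 0.0 [-0.97368397  0.55238795  0.68468176]
```

View pics/g1.png

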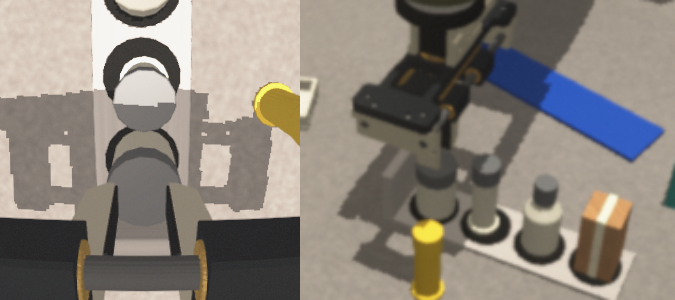

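```bash
python3 - <<'E'
from h import *
from plant import eyes,monitor
s=monitor.read_state();cm=eyes.camera_model("wrist")
T=R.from_rotvec(s['orientation'])
for o in(.0233,.040):
  for z in(0,-.019,-.045):
    P=T.apply([[0,-o/2,z],[0,o/2,z]])+s['tool_pos']; print(o,z,(fisheye(cm,P)-[180,100]).round(0).tolist())
a=np.linspace(0,2*np.pi,5)[:4]
print((fisheye(cm,np.array([[.545+.02*np.cos(t),.1025+.02*np.sin(t),.07] for t in a]))-[180,100]).round())
print((fisheye(cm,np.array([[.5403+.0,.155,.092]]))-[180,100]).round())
cv2.imwrite("pics/g2.png",cv2.resize(cv2.imread("pics/g1.png")[90:300,60:240],None,fx=2.8,fy=2.8,interpolation=cv2.INTER_CUBIC))
E
```

```text
0.0233 0 [[121.0, 174.0], [161.0, 174.0]]
0.0233 -0.019 [[119.0, 187.0], [162.0, 187.0]]
0.0233 -0.045 [[116.0, 208.0], [165.0, 208.0]]
0.04 0 [[106.0, 174.0], [175.0, 174.0]]
0.04 -0.019 [[103.0, 187.0], [178.0, 187.0]]
0.04 -0.045 [[98.0, 208.0], [183.0, 208.0]]
[[181. 197.]
 [145. 157.]
 [103. 192.]
 [140. 228.]]
[[140.  98.]]
```

View pics/g2.png

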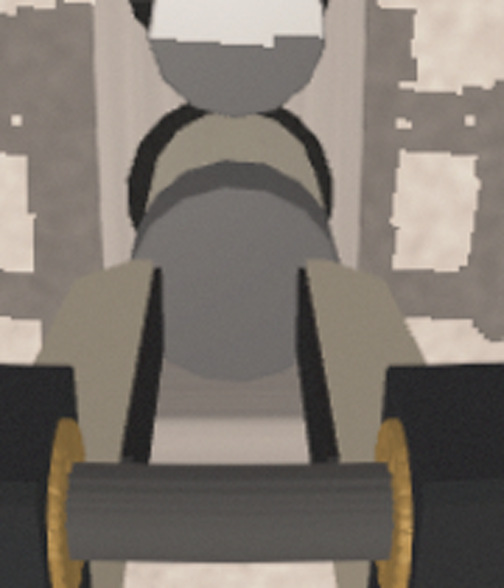

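```bash
python3 - <<'E'
from h import *
from plant import eyes,monitor
s=monitor.read_state();cm=eyes.camera_model("scene");im=eyes.read_camera("scene")
T=R.from_rotvec(s['orientation'])
P=T.apply([[0,-.0117,0],[0,.0117,0],[0,-.0117,-.05],[0,.0117,-.05]])+s['tool_pos']
c=np.array([[.545+.02*np.cos(t),.1025+.02*np.sin(t),z] for z in(.07,.010) for t in np.linspace(0,6.28,24)])
x0,y0=270,170;k=5
big=cv2.resize(im[y0:y0+120,x0:x0+160],None,fx=k,fy=k,interpolation=cv2.INTER_CUBIC)
for p,col in[(proj(cm,P),(0,0,255)),(proj(cm,c),(0,255,0))]:
    for u in p: cv2.circle(big,tuple(int(v) for v in ((u-[x0,y0])*k+2)),2,col,-1)
cv2.imwrite("pics/g3.png",big)
print(proj(cm,P),s['q'])
E
```

```text
[[325.81116315 283.14124908]
 [320.21780878 291.36578251]
 [326.25675471 263.19263521]
 [320.46802677 271.36607697]] [9.33208898e-02 1.18213475e-01 1.76467342e+00 1.10704129e-05
 1.25877761e+00 2.25175735e-02]
```

View pics/g3.png

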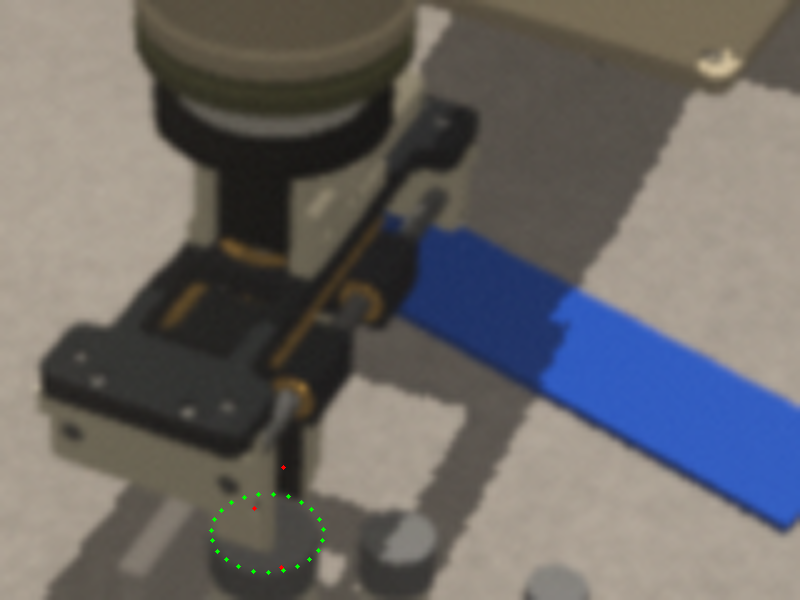

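The fingers closed on nothing. Both views suggest the real finger ends sit about 28 mm above where the reported TCP says, i.e. just above the lid. I'll quantify that from the free-space view w1, where the inner finger-end corners are at about (261,287) and (384,287).

```bash
python3 - <<'E'
from h import *
from plant import eyes
import pickle
cm=pickle.load(open("cm1.pkl","rb"))
a=cv2.imread("pics/w1.png")[265:345,225:425]
cv2.imwrite("pics/w1t.png",cv2.resize(a,None,fx=4,fy=4,interpolation=cv2.INTER_CUBIC))
pos=np.array([0.54066138,0.15677827,0.25256416]);T=R.from_rotvec([-2.138,-2.301,.001])
f=lambda p:(fisheye(cm,T.apply([[p[0],-.03025,p[1]],[p[0],.03025,p[1]]])+pos)
  )
for w,y in((123,287),(119,287),(127,287),(123,284)):
    r=least_squares(lambda p:[abs(f(p)[0,0]-f(p)[1,0])-w,f(p)[:,1].mean()-y],(0,0)); print(w,y,r.x.round(4),f(r.x).mean(0).round(1),r.cost)
print("tool x in world",T.apply([1,0,0]))
cs=eyes.camera_model("scene")
for uv in((318,280.5),(325,278.6),(321.5,279.8)):
    r=least_squares(lambda p:(proj(cs,[[p[0],p[1],.069]])-uv).ravel(),(.54,.1)); print(r.x.round(4))
E
```

```text
123 287 [ 0.0067 -0.0358] [320.5 287. ] 1.6155871338926322e-27
119 287 [ 0.0043 -0.0301] [320.5 287. ] 0.0
127 287 [ 0.009  -0.0412] [320.5 287. ] 3.2311742677852644e-26
123 284 [ 0.0081 -0.0353] [320.5 284. ] 1.0339757656912846e-25
tool x in world [-7.33410614e-02  9.97306918e-01  2.81465454e-05]
[0.5583 0.0998]
[0.5478 0.1081]
[0.5536 0.1043]
```

View pics/w1t.png

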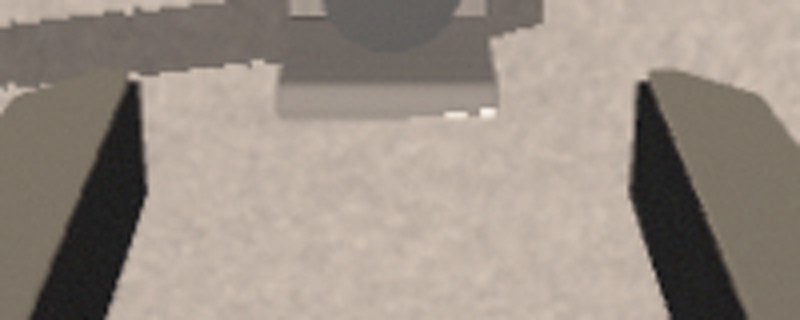

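Pad-end corners in this view are at about (258.7,285) and (385.7,285), with the back edges at about (262,312) and (383,312). The real finger ends are therefore roughly 30-40 mm short of the reported TCP and laterally centred. I'll open and lower carefully, watching the force.

Request:
arm_command(
  deltas=[
    [[0.1,0.0,0,0,0,0],[0,0,0,0,0,0],[0,0,0,0,0,0],[0,0,0,0,0,0],[0,0,0,0,0,0],[0,0,-0.7,0,0,0],[0,0,-0.7,0,0,0],[0,0,-0.6,0,0,0],[0,0,-0.5,0,0,0],[0,0,-0.3,0,0,0],[0,0,0,0,0,0]],
  ],
  gripper=0.3,
)

```text
t: 4.88
tool_pos: [0.5441, 0.1022, 0.0116]
orientation: [-2.141, -2.298, 0.002]
force: [-0.2, -0.7, -0.5]
opening: 0.0603
gripper_force: 0.0
```

Request:
arm_command(
  deltas=[
    [[0,0,0,0,0,0],[0,0,0,0,0,0],[0,0,0,0,0,0],[0,0,0,0,0,0],[0,0,0,0,0,0],[0,0,0,0,0,0]],
  ],
  gripper=-0.5,
)

```text
t: 5.38
tool_pos: [0.5455, 0.1024, 0.0134]
orientation: [2.141, 2.298, 0.001]
force: [0.1, -0.2, 1.4]
opening: 0.0399
gripper_force: 12.0
```

Request:
arm_command(
  deltas=[
    [[0,0,1,0,0,0],[0,0,2,0,0,0],[0,0,2.5,0,0,0],[0,0,2.5,0,0,0],[0,0,2,0,0,0],[-0.502,-2.209,0,0,0,1.96],[-0.502,-2.209,0,0,0,1.96],[-0.502,-2.209,0,0,0,1.96],[-0.502,-2.209,0,0,0,1.96],[-0.502,-2.209,0,0,0,1.96],[-0.502,-2.209,0,0,0,1.96],[-0.502,-2.209,0,0,0,1.96]],
  ],
)

```text
t: 6.38
tool_pos: [0.5096, -0.0533, 0.1136]
orientation: [1.849, 2.539, 0.0]
force: [0.2, -0.2, -0.9]
opening: 0.0402
gripper_force: 12.0
```

Request:
arm_command(
  deltas=[
    [[-0.502,-2.209,0,0,0,1.96],[-0.502,-2.209,0,0,0,1.96],[-0.502,-2.209,0,0,0,1.96],[0,0,0,0,0,0],[0,0,-2,0,0,0],[0,0,-2,0,0,0],[0,0,-1.5,0,0,0],[0,0,0,0,0,0],[0,0,0,0,0,0]],
  ],
)

```text
t: 7.13
tool_pos: [0.4942, -0.1179, 0.0576]
orientation: [-1.718, -2.628, 0.001]
force: [-0.0, 0.2, -0.9]
opening: 0.0396
gripper_force: 12.0
```

```bash
python3 - <<'E'
from h import *
from plant import eyes,monitor
s=monitor.read_state();cm=eyes.camera_model("wrist");im=eyes.read_camera("wrist");b=eyes.read_camera("scene")
print(s['t'],s['tool_pos'],yaw(s),tilt(s),s['opening'],s['gripper_force'])
x=(.528997,-.19556,-1.155758)
for u in fisheye(cm,place(x,[(-114,32,22),(-114,-32,22),(-58,32,22),(-58,-32,22),(-84,0,6)])): cv2.circle(im,tuple(int(v+.5) for v in u),1,(0,0,255),-1)
for u in proj(eyes.camera_model("scene"),place(x,[(-114,32,22),(-114,-32,22),(-58,32,22),(-58,-32,22),(114,32,22),(114,-32,22)])): cv2.circle(b,tuple(int(v+.5) for v in u),1,(0,0,255),-1)
cv2.imwrite("pics/p1.png",np.hstack([im[140:420,150:480],cv2.resize(b[200:280,120:260],(490,280))])[:,:800])
E
```

```text
7.1333 [ 0.49416136 -0.11786338  0.05764275] 23.652196568977274 [-1.9e-03  8.0e-04 -1.0e+00] 0.039625392277613386 11.999910324811935
```

View pics/p1.png

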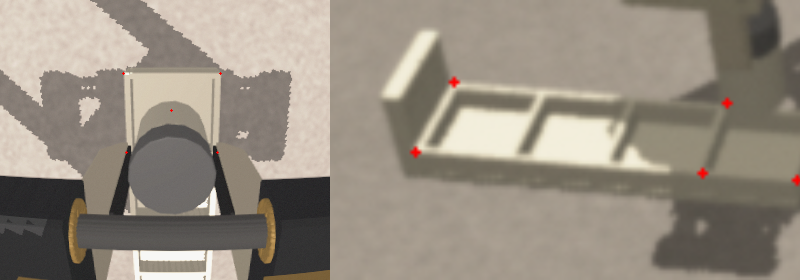

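Markers from the storage fit coincide with the tray corners, and the jar hangs upright above its pocket. Lowering it.

Request:
arm_command(
  deltas=[
    [[0,0,-1.5,0,0,0],[0,0,-1.5,0,0,0],[0,0,-0.9,0,0,0],[0,0,-0.4,0,0,0],[0,0,-0.25,0,0,0],[0,0,-0.15,0,0,0],[0,0,-0.05,0,0,0],[0,0,0,0,0,0],[0,0,0,0,0,0]],
  ],
)

```text
t: 7.98
tool_pos: [0.4954, -0.1187, 0.0111]
orientation: [1.718, 2.629, 0.0]
force: [-0.4, 0.7, -2.3]
opening: 0.0397
gripper_force: 12.0
```

```bash
python3 -c "
from plant import monitor
s=monitor.read_state();print(s['tool_pos'],s['force'],s['wrist_torque'])"
```

```text
[ 0.49542106 -0.11872365  0.01109705] [-0.44874899  0.691206   -2.29330577] [-0.00579887 -0.13986505 -0.01516755]
```

Request:
arm_command(
  deltas=[
    [[0,0,-0.1,0,0,0],[0,0,0,0,0,0],[0,0,0,0,0,0]],
  ],
)

```text
t: 8.23
tool_pos: [0.495, -0.1186, 0.0095]
orientation: [1.719, 2.629, 0.0]
force: [0.1, 1.0, -1.0]
opening: 0.0394
gripper_force: 12.0
```

Request:
arm_command(
  deltas=[
    [[0,0,-0.07,0,0,0],[0,0,0,0,0,0],[0,0,0,0,0,0]],
  ],
)

```text
t: 8.48
tool_pos: [0.4951, -0.1187, 0.0093]
orientation: [1.719, 2.629, -0.0]
force: [-3.4, 0.2, 4.6]
opening: 0.0396
gripper_force: 12.0
```

Contact with the pocket floor came at a commanded z of 0.0088, as expected. Releasing and going for the tube.

Request:
arm_command(
  deltas=[
    [[0,0,0,0,0,0],[0,0,0,0,0,0],[0,0,0,0,0,0],[0,0,0,0,0,0],[0,0,1,0,0,0],[0,0,2,0,0,0],[0,0,3,0,0,0],[0,0,3,0,0,0],[0,0,3,0,0,0]],
  ],
  gripper=0.3,
)

```text
t: 9.23
tool_pos: [0.4946, -0.1184, 0.1306]
orientation: [-1.719, -2.629, 0.0]
force: [0.3, -1.0, 0.2]
opening: 0.0605
gripper_force: 0.0
```

Request:
arm_command(
  deltas=[
    [[0.469,2.717,0,0,0,-1.96],[0.469,2.717,0,0,0,-1.96],[0.469,2.717,0,0,0,-1.96],[0.469,2.717,0,0,0,-1.96],[0.469,2.717,0,0,0,-1.96],[0.469,2.717,0,0,0,-1.96],[0.469,2.717,0,0,0,-1.96],[0.469,2.717,0,0,0,-1.96],[0.469,2.717,0,0,0,-1.96],[0.469,2.717,0,0,0,-1.96],[0,0,-1,0,0,0],[0,0,-1,0,0,0]],
  ],
)

```text
t: 10.23
tool_pos: [0.5425, 0.1545, 0.1095]
orientation: [2.137, 2.301, 0.002]
force: [-0.6, -0.4, 0.2]
opening: 0.0605
gripper_force: 0.0
```

Request:
arm_command(
  deltas=[
    [[0,0,-2,0,0,0],[0,0,-2,0,0,0],[0,0,-2,0,0,0],[0,0,-1,0,0,0],[0,0,-0.5,0,0,0],[0,0,-0.28,0,0,0],[0,0,0,0,0,0],[0,0,0,0,0,0]],
  ],
)

```text
t: 10.9
tool_pos: [0.5426, 0.1531, 0.032]
orientation: [2.141, 2.298, 0.002]
force: [-0.0, 0.4, 0.4]
opening: 0.0602
gripper_force: 0.0
```

Request:
arm_command(
  deltas=[
    [[0,0,0,0,0,0],[0,0,0,0,0,0],[0,0,0,0,0,0],[0,0,0,0,0,0],[0,0,0,0,0,0],[0,0,0,0,0,0]],
  ],
  gripper=-0.8,
)

```text
t: 11.4
tool_pos: [0.5418, 0.1532, 0.031]
orientation: [2.141, 2.299, 0.0]
force: [-0.2, -0.7, 1.4]
opening: 0.0269
gripper_force: 12.0
```

Request:
arm_command(
  deltas=[
    [[0,0,1,0,0,0],[0,0,2,0,0,0],[0,0,3,0,0,0],[0,0,3,0,0,0],[0,0,2,0,0,0],[-0.221,-2.935,0,0,0,1.782],[-0.221,-2.935,0,0,0,1.782],[-0.221,-2.935,0,0,0,1.782],[-0.221,-2.935,0,0,0,1.782],[-0.221,-2.935,0,0,0,1.782],[-0.221,-2.935,0,0,0,1.782],[-0.221,-2.935,0,0,0,1.782]],
  ],
)

```text
t: 12.4
tool_pos: [0.5261, -0.0536, 0.1418]
orientation: [1.877, 2.519, 0.001]
force: [0.1, 0.5, -0.8]
opening: 0.0266
gripper_force: 12.0
```

Request:
arm_command(
  deltas=[
    [[-0.221,-2.935,0,0,0,1.782],[-0.221,-2.935,0,0,0,1.782],[-0.221,-2.935,0,0,0,1.782],[-0.221,-2.935,0,0,0,1.782],[0,0,0,0,0,0],[0,0,-2.5,0,0,0],[0,0,-3,0,0,0],[0,0,-2.5,0,0,0],[0,0,-1.5,0,0,0],[0,0,-1,0,0,0],[0,0,-0.5,0,0,0],[0,0,0,0,0,0]],
  ],
)

```text
t: 13.4
tool_pos: [0.5172, -0.1692, 0.0305]
orientation: [-1.718, -2.629, 0.0]
force: [-0.3, -0.2, 0.8]
opening: 0.0266
gripper_force: 12.0
```

Request:
arm_command(
  deltas=[
    [[0,0,-0.15,0,0,0],[0,0,-0.1,0,0,0],[0,0,-0.05,0,0,0],[0,0,0,0,0,0],[0,0,0,0,0,0]],
  ],
)

```text
t: 13.82
tool_pos: [0.5179, -0.1699, 0.0286]
orientation: [1.718, 2.629, 0.0]
force: [-0.6, -0.0, -0.1]
opening: 0.0269
gripper_force: 12.0
```

Request:
arm_command(
  deltas=[
    [[0,0,-0.1,0,0,0],[0,0,0,0,0,0],[0,0,0,0,0,0]],
  ],
)

```text
t: 14.07
tool_pos: [0.5176, -0.1697, 0.027]
orientation: [1.719, 2.629, 0.0]
force: [-0.2, -1.2, 0.1]
opening: 0.0265
gripper_force: 12.0
```

Commanded z is 0.027. A little further until contact.

Request:
arm_command(
  deltas=[
    [[0,0,-0.03,0,0,0],[0,0,0,0,0,0],[0,0,0,0,0,0]],
  ],
)

```text
t: 14.32
tool_pos: [0.5177, -0.1698, 0.027]
orientation: [1.719, 2.629, 0.0]
force: [-0.9, 0.5, 4.7]
opening: 0.0266
gripper_force: 12.0
```

Request:
arm_command(
  deltas=[
    [[0,0,-0.03,0,0,0],[0,0,0,0,0,0],[0,0,0,0,0,0]],
  ],
)

```text
t: 14.57
tool_pos: [0.5179, -0.1699, 0.027]
orientation: [1.718, 2.629, -0.0]
force: [-1.6, 1.1, 6.0]
opening: 0.0267
gripper_force: 12.0
```

Request:
arm_command(
  deltas=[
    [[0,0,0,0,0,0],[0,0,0,0,0,0],[0,0,0,0,0,0],[0,0,0,0,0,0],[0,0,1,0,0,0],[0,0,2,0,0,0],[0,0,3,0,0,0],[0,0,3,0,0,0],[0,0,3,0,0,0]],
  ],
  gripper=0.3,
)

```text
t: 15.32
tool_pos: [0.5172, -0.1695, 0.1481]
orientation: [-1.719, -2.629, 0.0]
force: [0.2, 0.1, 0.3]
opening: 0.0604
gripper_force: 0.0
```

Request:
arm_command(
  deltas=[
    [[0.161,3.166,0,0,0,-1.634],[0.161,3.166,0,0,0,-1.634],[0.161,3.166,0,0,0,-1.634],[0.161,3.166,0,0,0,-1.634],[0.161,3.166,0,0,0,-1.634],[0.161,3.166,0,0,0,-1.634],[0.161,3.166,0,0,0,-1.634],[0.161,3.166,0,0,0,-1.634],[0.161,3.166,0,0,0,-1.634],[0.161,3.166,0,0,0,-1.634],[0.161,3.166,0,0,0,-1.634],[0.161,3.166,0,0,0,-1.634]],
  ],
)

```text
t: 16.32
tool_pos: [0.5367, 0.2119, 0.1472]
orientation: [2.143, 2.297, 0.001]
force: [0.2, 0.4, 0.3]
opening: 0.0601
gripper_force: 0.0
```

Request:
arm_command(
  deltas=[
    [[0,0,-2,0,0,0],[0,0,-3,0,0,0],[0,0,-3,0,0,0],[0,0,-2,0,0,0],[0,0,-1,0,0,0],[0,0,-0.44,0,0,0],[0,0,-0.2,0,0,0],[0,0,0,0,0,0]],
  ],
)

```text
t: 16.98
tool_pos: [0.5377, 0.2104, 0.0312]
orientation: [2.141, 2.298, 0.002]
force: [0.4, 0.1, 0.1]
opening: 0.0602
gripper_force: 0.0
```

Request:
arm_command(
  deltas=[
    [[0,0,0,0,0,0],[0,0,0,0,0,0],[0,0,0,0,0,0],[0,0,0,0,0,0],[0,0,0,0,0,0],[0,0,0,0,0,0],[0,0,0,0,0,0]],
  ],
  gripper=-0.8,
)

```text
t: 17.57
tool_pos: [0.5368, 0.2102, 0.03]
orientation: [2.141, 2.299, 0.0]
force: [-0.7, -0.0, 1.1]
opening: 0.0214
gripper_force: 12.0
```

Request:
arm_command(
  deltas=[
    [[0,0,1,0,0,0],[0,0,2,0,0,0],[0,0,3,0,0,0],[0,0,3,0,0,0],[0,0,2,0,0,0],[0.024,-3.08,0,0,0,1.4],[0.024,-3.08,0,0,0,1.4],[0.024,-3.08,0,0,0,1.4],[0.024,-3.08,0,0,0,1.4],[0.024,-3.08,0,0,0,1.4],[0.024,-3.08,0,0,0,1.4],[0.024,-3.08,0,0,0,1.4]],
  ],
)

```text
t: 18.57
tool_pos: [0.5384, -0.0068, 0.1408]
orientation: [1.935, 2.474, 0.001]
force: [1.2, -0.8, 0.2]
opening: 0.0213
gripper_force: 12.0
```

Request:
arm_command(
  deltas=[
    [[0.024,-3.08,0,0,0,1.4],[0.024,-3.08,0,0,0,1.4],[0.024,-3.08,0,0,0,1.4],[0.024,-3.08,0,0,0,1.4],[0.024,-3.08,0,0,0,1.4],[0.024,-3.08,0,0,0,1.4],[0.024,-3.08,0,0,0,1.4],[0,0,0,0,0,0],[0,0,0,0,0,0]],
  ],
)

```text
t: 19.32
tool_pos: [0.5399, -0.2225, 0.1404]
orientation: [1.723, 2.627, 0.0]
force: [0.1, 0.3, -0.7]
opening: 0.022
gripper_force: 12.0
```

Request:
arm_command(
  deltas=[
    [[0,0,-2,0,0,0],[0,0,-3,0,0,0],[0,0,-3,0,0,0],[0,0,-1.5,0,0,0],[0,0,-1,0,0,0],[0,0,-0.5,0,0,0],[0,0,-0.25,0,0,0],[0,0,-0.1,0,0,0],[0,0,0,0,0,0],[0,0,0,0,0,0]],
  ],
)

```text
t: 20.15
tool_pos: [0.5412, -0.2214, 0.0279]
orientation: [1.718, 2.628, 0.0]
force: [-0.5, -0.1, 0.2]
opening: 0.0219
gripper_force: 12.0
```

Request:
arm_command(
  deltas=[
    [[0,0,-0.05,0,0,0],[0,0,0,0,0,0],[0,0,0,0,0,0]],
  ],
)

```text
t: 20.4
tool_pos: [0.5404, -0.2212, 0.0264]
orientation: [1.719, 2.629, 0.0]
force: [-0.2, -0.5, -1.5]
opening: 0.0215
gripper_force: 12.0
```

Commanded z is 0.026.

Request:
arm_command(
  deltas=[
    [[0,0,-0.03,0,0,0],[0,0,0,0,0,0],[0,0,0,0,0,0]],
  ],
)

```text
t: 20.65
tool_pos: [0.5404, -0.2212, 0.026]
orientation: [1.719, 2.629, -0.0]
force: [-0.6, 0.0, 2.5]
opening: 0.0217
gripper_force: 12.0
```

Request:
arm_command(
  deltas=[
    [[0,0,-0.02,0,0,0],[0,0,0,0,0,0],[0,0,0,0,0,0]],
  ],
)

```text
t: 20.9
tool_pos: [0.5405, -0.2212, 0.026]
orientation: [1.719, 2.629, -0.0]
force: [-1.3, 0.1, 5.5]
opening: 0.0218
gripper_force: 12.0
```

Request:
arm_command(
  deltas=[
    [[0,0,0,0,0,0],[0,0,0,0,0,0],[0,0,0,0,0,0],[0,0,0,0,0,0],[0,0,1,0,0,0],[0,0,2,0,0,0],[0,0,3,0,0,0],[0,0,3,0,0,0],[0,0,3,0,0,0]],
  ],
  gripper=0.3,
)

```text
t: 21.65
tool_pos: [0.5399, -0.2208, 0.1472]
orientation: [-1.719, -2.629, -0.0]
force: [-0.0, -0.7, 0.0]
opening: 0.0605
gripper_force: 0.0
```

Request:
arm_command(
  deltas=[
    [[-0.06,3.5,0,0,0,-1.4],[-0.06,3.5,0,0,0,-1.4],[-0.06,3.5,0,0,0,-1.4],[-0.06,3.5,0,0,0,-1.4],[-0.06,3.5,0,0,0,-1.4],[-0.06,3.5,0,0,0,-1.4],[-0.06,3.5,0,0,0,-1.4],[-0.06,3.5,0,0,0,-1.4],[-0.06,3.5,0,0,0,-1.4],[-0.06,3.5,0,0,0,-1.4],[-0.06,3.5,0,0,0,-1.4],[-0.06,3.5,0,0,0,-1.4]],
  ],
)

```text
t: 22.65
tool_pos: [0.5327, 0.2009, 0.1463]
orientation: [2.086, 2.349, 0.001]
force: [0.6, -0.4, -0.4]
opening: 0.0602
gripper_force: 0.0
```

Request:
arm_command(
  deltas=[
    [[-0.06,3.5,0,0,0,-1.4],[-0.06,3.5,0,0,0,-1.4],[0,0,0,0,0,0],[0,0,-2,0,0,0],[0,0,-3,0,0,0],[0,0,-3,0,0,0],[0,0,-2.5,0,0,0],[0,0,-1.5,0,0,0],[0,0,-0.5,0,0,0],[0,0,-0.25,0,0,0],[0,0,0,0,0,0],[0,0,0,0,0,0]],
  ],
)

```text
t: 23.65
tool_pos: [0.533, 0.2694, 0.0198]
orientation: [2.141, 2.298, 0.004]
force: [0.4, 0.8, -0.0]
opening: 0.0604
gripper_force: 0.0
```

Request:
arm_command(
  deltas=[
    [[0,0,0,0,0,0],[0,0,0,0,0,0],[0,0,0,0,0,0],[0,0,0,0,0,0],[0,0,0,0,0,0],[0,0,0,0,0,0]],
  ],
  gripper=-0.6,
)

```text
t: 24.15
tool_pos: [0.5321, 0.2692, 0.0184]
orientation: [2.141, 2.298, 0.001]
force: [-1.0, -0.5, 2.6]
opening: 0.0362
gripper_force: 12.0
```

Request:
arm_command(
  deltas=[
    [[0,0,1,0,0,0],[0,0,2,0,0,0],[0,0,3,0,0,0],[0,0,3,0,0,0],[0,0,2,0,0,0],[0.193,-3.3825,0,0,0,1.225],[0.193,-3.3825,0,0,0,1.225],[0.193,-3.3825,0,0,0,1.225],[0.193,-3.3825,0,0,0,1.225],[0.193,-3.3825,0,0,0,1.225],[0.193,-3.3825,0,0,0,1.225],[0.193,-3.3825,0,0,0,1.225]],
  ],
)

```text
t: 25.15
tool_pos: [0.545, 0.0307, 0.1286]
orientation: [1.962, 2.453, 0.0]
force: [0.2, -0.3, -0.3]
opening: 0.0364
gripper_force: 12.0
```

Request:
arm_command(
  deltas=[
    [[0.193,-3.3825,0,0,0,1.225],[0.193,-3.3825,0,0,0,1.225],[0.193,-3.3825,0,0,0,1.225],[0.193,-3.3825,0,0,0,1.225],[0.193,-3.3825,0,0,0,1.225],[0.193,-3.3825,0,0,0,1.225],[0.193,-3.3825,0,0,0,1.225],[0.193,-3.3825,0,0,0,1.225],[0.193,-3.3825,0,0,0,1.225],[0,0,0,0,0,0],[0,0,0,0,0,0]],
  ],
)

```text
t: 26.07
tool_pos: [0.5621, -0.2738, 0.128]
orientation: [-1.723, -2.626, 0.0]
force: [-0.8, -0.1, -1.3]
opening: 0.0359
gripper_force: 12.0
```

Request:
arm_command(
  deltas=[
    [[0,0,-2,0,0,0],[0,0,-3,0,0,0],[0,0,-3,0,0,0],[0,0,-1.5,0,0,0],[0,0,-1,0,0,0],[0,0,-0.5,0,0,0],[0,0,-0.25,0,0,0],[0,0,-0.1,0,0,0],[0,0,0,0,0,0],[0,0,0,0,0,0]],
  ],
)

```text
t: 26.9
tool_pos: [0.5637, -0.2726, 0.016]
orientation: [1.718, 2.628, 0.0]
force: [0.9, -0.3, -0.7]
opening: 0.0358
gripper_force: 12.0
```

Request:
arm_command(
  deltas=[
    [[0,0,-0.06,0,0,0],[0,0,0,0,0,0],[0,0,0,0,0,0]],
  ],
)

```text
t: 27.15
tool_pos: [0.5629, -0.2724, 0.0143]
orientation: [1.719, 2.629, 0.0]
force: [-0.2, -0.2, 2.8]
opening: 0.0359
gripper_force: 12.0
```

Request:
arm_command(
  deltas=[
    [[0,0,-0.03,0,0,0],[0,0,0,0,0,0],[0,0,0,0,0,0]],
  ],
)

```text
t: 27.4
tool_pos: [0.563, -0.2725, 0.0143]
orientation: [1.719, 2.629, -0.0]
force: [-2.4, 1.2, 5.5]
opening: 0.0363
gripper_force: 12.0
```

Request:
arm_command(
  deltas=[
    [[0,0,0,0,0,0],[0,0,0,0,0,0],[0,0,0,0,0,0],[0,0,0,0,0,0],[0,0,1,0,0,0],[0,0,2,0,0,0],[0,0,3,0,0,0],[0,0,3,0,0,0],[0,0,3,0,0,0],[0,0,3,0,0,0],[0,0,0,0,0,0],[0,0,0,0,0,0]],
  ],
  gripper=0.3,
)

```text
t: 28.4
tool_pos: [0.5644, -0.2732, 0.1674]
orientation: [1.716, 2.624, 0.0]
force: [0.4, 0.4, -0.6]
opening: 0.0606
gripper_force: 0.0
```

```bash
python3 - <<'E'
from h import *
from plant import eyes
b=eyes.read_camera("scene");a=eyes.read_camera("wrist")
cv2.imwrite("pics/f.png",np.hstack([cv2.resize(b[180:330,100:280],(480,400)),cv2.resize(a,(320,400))]))
E
```

```text
(no output)
```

View pics/f.png

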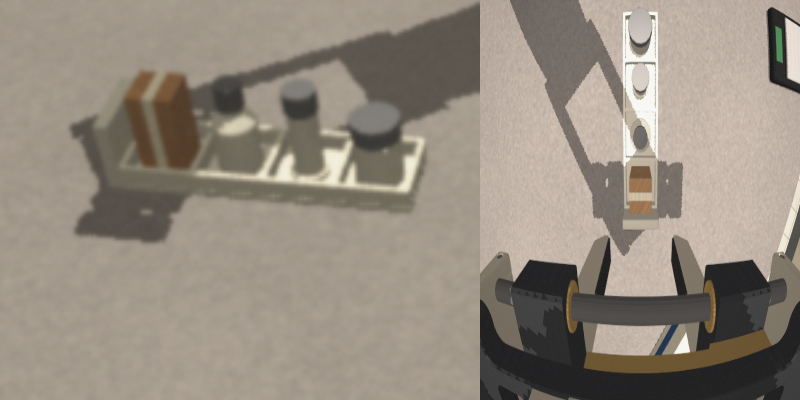

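All four stand upright in their pockets. From the end plate at left (110,130) the order is carton (160,120), bottle (235,130), tube (300,130), jar (375,140). The gripper is clear.

```bash
python3 -c "
from plant import ticket;print(ticket.close_job())"
```

```text
the job is handed in; nothing more can be done
None
```

All four containers stand upright and released in the storage rack, reversed as asked (from its end plate: carton, bottle, tube, jar), and the job is handed in at about 28 s; the first close on the jar missed because the real finger ends sit about 30 mm short of the reported TCP, so I gripped lower from then on.

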